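# Open the shop till by its hidden catch

## Task

Open the flip-top cash till on the counter by its hidden catch, lightly and with a fingertip only. Start at the left end of the till's front edge and run the fingertip along the top of the edge to the right until it drops into the notch, press down the catch inside the notch so that the lid springs up, then take the hand clear and let the lid swing fully open. Leave the other things on the counter where they stand; nothing is to be gripped or lifted.

Things in the scene. Friction and masses are not known exactly. Their poses are not given: they have to be found in the camera images.
- till: Flip-top cash till, grey painted steel, screwed to the counter: 222 mm deep (x -115 to +107), 460 wide (y -230 to +230), 100 high. Origin on the counter; z up; front faces its -x, to the robot; its left, as the robot sees it, is +y. An aluminium edge strip, flat top 100 mm up, runs along the whole front (x -115 to -74); then a groove 10 mm wide, then the lid, level with the strip.
- till_edge_left (a point): The left end of the edge strip: middle of its 41 mm depth (till x = -94.5 mm), on its top (100 mm above the counter), at till y = +230 mm. Same axes as the till.
- till_edge_mid (a point): Middle of the top of the edge strip (till x -94.5, y 0, z 100 mm); NOT the notch. The one notch, 46 mm wide along y, square-sided, open above and to the front, 30 mm deep, has its centre anywhere from y = -66 to +66 mm; its place is not reported: find it by touch or eye. In it sits the catch, a steel paddle 40 mm wide, its top 8 mm below the strip's top (x -113 to -79 mm).
- till_catch (a joint): How far the catch is pressed (rad): 0 at rest, 0.30 at its stop. It rocks about a pin at till x = -66, z = 72 mm, its outer end going down; pressed at x = -95 to -105 mm it sinks about 10 mm to its stop, taking about 3 N at first and 8 N at the stop. At about 0.2 (7 mm down) it lets the lid go; it springs back when released.
- till_lid (a joint): Opening of the lid (rad): 0 shut, 1.3 fully open, up and back about a hinge along the till's back edge. Lid 162 mm deep, 456 wide, 0.5 kg. Once the catch lets go, a spring opens it in about 1 s, so weakly (under 2 N at its front) that a hand in the way stops it until it is taken away.
- bell: Loose counter bell, a steel dome 72 mm across on a black base, 55 mm high; origin under its centre. Not to be disturbed.
- stapler: Loose black stapler, 135 mm long (its x), 34 mm wide, 52 mm high; origin under its centre. Not to be disturbed.
- bottle: Loose white bottle of spot remover, 62 mm across, 170 mm high; origin under its centre. Not to be disturbed.
- tub: Loose open grey plastic tub, 72 mm across, 75 mm high; origin under its centre. Not to be disturbed.

How it is judged:
By the outcome, as a careful person would: the job done as asked, in the order asked, and still so for the second after the job is handed in, with the robot touching nothing.
It also fails if it takes over 64 s, if anything falls off the work surface, if the arm or the gripper's body presses on something with over 40 N, if the wrist force passes 120 N, or if a joint passes its speed limit or range.

## Robot

A 7-joint arm with a two-finger parallel gripper is mounted at the origin on the work surface. World frame = base frame: x ahead of the robot, y to its left, z up, the work surface at z = 0. Lengths are in m, angles in rad, forces in N, time in s.
With the tool pointing down it reaches from about 0.4 to 0.85 m from the base axis. Payload 4.5 kg.
Tool frame: the origin (TCP) lies at the very end of the fingers, on their centre line; the grasp point (between the pads) lies 19 mm behind it (r.grip_point_offset is the distance from the TCP to the grasp point, in m); z points along the fingers, y is the line along which they close (so a half turn about z gives the same grasp; the last joint's range is limited). The gripper opens to 88 mm and grips with 3 to 60 N. Pads are 18 mm wide; open, the fingers measure 123 mm over their backs; the gripper's body (75 mm by 187 mm) begins 45 mm behind the grasp point.
Start: joints at [1.34, 0.689, -0.195, 1.565, 0.157, 0.902, -0.215], TCP at [0.164, -0.603, 0.239] pointing down, gripper open.
Joint ranges: [-3.01, 3.01], [-0.46, 2.08], [-1.47, 1.51], [0.13, 2.56], [-1, 4.14], [0.04, 2.09], [-2.66, 2.66]. Speed limits (rad/s): [2.57, 2.57, 3.14, 3.14, 3.14, 3.14, 3.14].

## Interface

Orientations are given as a unit quaternion [x, y, z, w].
In Python, from plant import r gives the robot as it stands.
- The arm moves only by the tool carry_out, never from a script. Its argument "rows" is a list of rows, each a list of 3 entries, a list of its own where there are three numbers: the shift along the tool's x, y, z in cm, then the turn, a rotation vector about the tool's x, y, z in degrees, then the closure, from 0 (fully open) to 1 (shut). A call has 1 to 12 rows; each row is the pose to reach, as a shift and turn from the pose commanded when the call began, along the tool's axes at that moment; what a row does not reach only later rows make up. A row lasts 1/10 s, in which the tool goes at most 50 mm and 8.59 degrees, less where a joint would pass 70% of its speed; a pose out of reach is approached as far as the arm can. A call with a gripper value outside its range is refused whole. The fingers move at their own pace and stop on an object; "newtons" is the grip in N (left out, the last holds). Time passes only in rows, so rows that repeat a pose let the fingers close. It gives the time, the measured TCP pose, the force, the opening and the grip force at its end, in the units of the state.
- r.get_state(): the state, without advancing time (a new reading comes with each control period).
- r.snapshot(name): name is "scene" or "side" or "wrist"; returns a dict with "image" (420x560x3 uint8, red, green, blue), "fx", "fy", "cx", "cy" (pixels), "dist_coeffs" ([k1, k2, p1, p2, k3] as OpenCV has them; the pictures are not rectified), "pose" (4x4, takes a point from camera to world coordinates). Camera axes: x right, y up, looking along -z (the intrinsics and any distortion apply to the point x, -y, -z); pixel columns grow to the right and rows downward; lengths in m; the calibration is good to about 2 mm. A picture is of the moment at which its call begins. There is no depth.
- r.finish_job(): hands the job in; it is judged then, once.
The state is a dict: "clock": time; "q": joint angles; "qd": joint speeds; "joint_torque": joint torques, N m; "tool_pos": TCP position; "eef_rot": TCP orientation; "contact_force": force on the tool from outside, world axes, zero at the start; "moment": the same for the moment, N m; "opening": opening from 0.0 (shut) to 1.0 (fully open); "finger_force": force on a finger pad.
Only numpy, scipy, OpenCV 4.12 (cv2) and the standard library are available. Lean on these libraries where they do the work, as an engineer would, in place of code of your own. Each camera call takes 0.05 s, during which the arm holds its last target. There are 200 camera calls.

## Working session

There is one attempt and no reset: what is moved stays moved. The work goes in short steps, Python scripts to look and compute and a tool call to move; the robot and the scene stay as the last step left them, time stands still between calls to the robot, and variables do not carry over. Pictures are saved under pics/ and viewed, at most 10 in all, crops included, and the job is handed in when it is done.

Besides the shell and the picture viewer there is one more tool, called after "Emit:" in YAML: its name, and indented under it one key for each argument. carry_out: Moves the arm, as the interface text tells. Its arguments: {"type":"object","properties":{"rows":{"type":"array"},"newtons":{"type":"number"}},"required":["rows"]}

```bash
mkdir -p pics
python3 - <<'E'
from plant import r
import cv2,pickle,numpy as np
ims=[]
for n in ("scene","side"):
    s=r.snapshot(n); pickle.dump(s,open(n+'.pkl','wb')); cv2.imwrite(f'pics/{n}0.png',s["image"][:,:,::-1])
    print(n,s["fx"],s["dist_coeffs"],np.round(s["pose"],3).tolist())
st=r.get_state();print(st["clock"],st["tool_pos"],st["eef_rot"],st["contact_force"],st["opening"])
E
```

```text
scene 437.47724911520004 [-0.14358008  0.          0.          0.          0.        ] [[0.274, -0.554, 0.786, 1.355], [0.961, 0.178, -0.21, -0.166], [-0.023, 0.813, 0.582, 0.701], [0.0, 0.0, 0.0, 1.0]]
side 460.96214579073813 [-0.06096544  0.          0.          0.          0.        ] [[-0.94, 0.203, -0.275, 0.226], [-0.341, -0.531, 0.776, 0.851], [0.011, 0.823, 0.568, 0.686], [0.0, 0.0, 0.0, 1.0]]
0.1 [ 0.16339073 -0.6026945   0.2379952 ] [ 9.91243525e-01  1.32043937e-01 -1.66267663e-04 -8.03707968e-04] [-0.32049335 -0.9356976   0.097472  ] 1.0018267148584985
```

View pics/scene0.png

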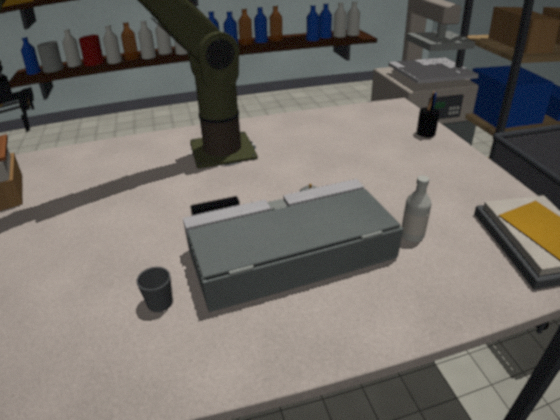

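View pics/side0.png

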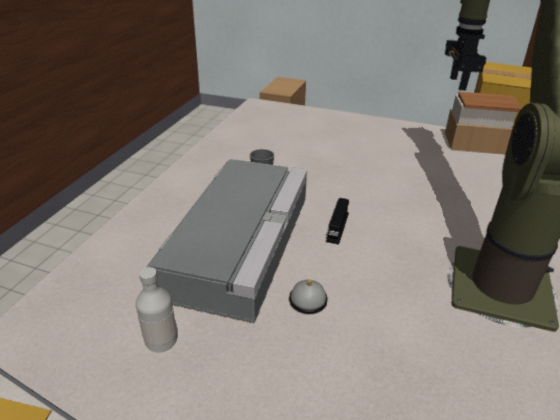

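The scene view shows the till in the middle, with its front strip at the top (185,215)–(365,185) and a gap near (280,203). The side view shows the strip from (245,285) to (300,170), a gap near (270,217), the bell at (308,295) and the stapler at (340,220). I'll zoom in on both.

Run:
```python
import cv2,pickle,numpy as np
a=pickle.load(open('side.pkl','rb'))["image"][155:305,150:350,::-1]
b=pickle.load(open('scene.pkl','rb'))["image"][170:270,175:415,::-1]
A=cv2.resize(a,None,fx=4,fy=4,interpolation=cv2.INTER_CUBIC)
B=cv2.resize(b,None,fx=3.3,fy=3.3,interpolation=cv2.INTER_CUBIC)
cv2.imwrite('pics/a.png',A);cv2.imwrite('pics/b.png',B)
```

```text
(no output)
```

View pics/a.png

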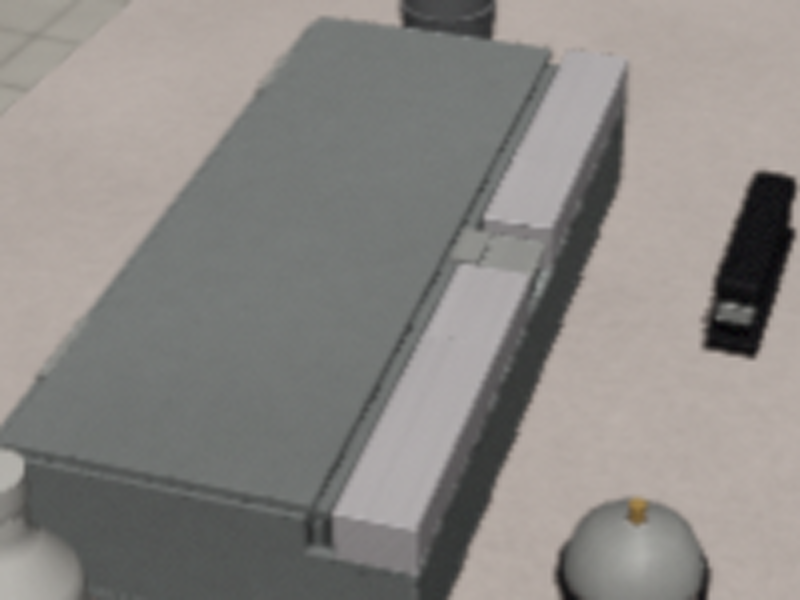

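View pics/b.png

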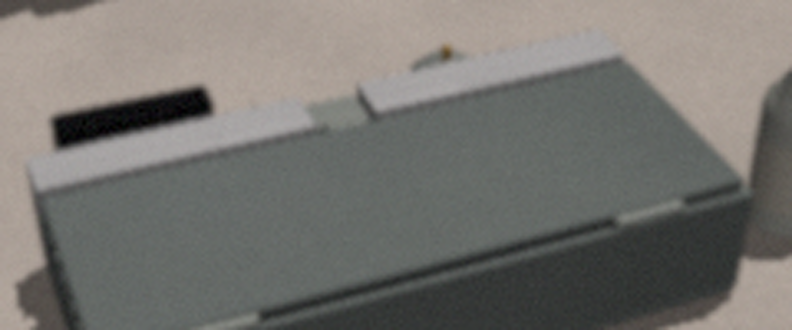

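The crops show the strip ends clearly. In the side crop they are (333,515)/(415,530) and (568,50)/(627,60), with the notch edges at (530,272) and (550,228). In the scene crop the notch runs from about x 315 to 365.

```bash
cat > h.py <<'E'
import cv2,pickle,numpy as np
from scipy.optimize import least_squares
def on_plane(s,px,z):
    K=np.array([[s["fx"],0,s["cx"]],[0,s["fy"],s["cy"]],[0,0,1]])
    u=cv2.undistortPoints(np.array(px,float).reshape(-1,1,2),K,np.array(s["dist_coeffs"]))[:,0]
    P=np.array(s["pose"]); d=np.c_[u[:,0],-u[:,1],-np.ones(len(u))]@P[:3,:3].T
    return P[:3,3]+d*((z-P[2,3])/d[:,2])[:,None]
E
python3 - <<'E'
from h import *
a=pickle.load(open('side.pkl','rb'));b=pickle.load(open('scene.pkl','rb'))
A=lambda p:np.array(p,float)/4+[150,155]-.4
B=lambda p:np.array(p,float)/3.3+[175,170]-.35
ends=[(-.074,.23),(-.115,.23),(-.074,-.23),(-.115,-.23)]
wa=on_plane(a,A([(333,515),(415,530),(568,50),(627,60)]),.1)[:,:2]
wb=on_plane(b,B([(622,58),(605,32),(38,190),(28,160)]),.1)[:,:2]
def R(t):c,s=np.cos(t),np.sin(t);return np.array([[c,-s],[s,c]])
L=np.array(ends)
def fit(W,L):
    s=least_squares(lambda v:((L@R(v[2]).T+v[:2])-W).ravel(),[.6,0,0]);return s.x,np.round(s.fun.reshape(-1,2)*1000,1).tolist()
print(fit(wa,L));print(fit(wb,L));v,f=fit(np.r_[wa,wb],np.r_[L,L]);print(v)
inv=lambda W:(W[:,:2]-v[:2])@R(v[2])
print("notch a",inv(on_plane(a,A([(455,265),(530,272),(485,220),(550,228)]),.1)))
print("notch b",inv(on_plane(b,B([(360,88),(375,117),(303,103),(325,127)]),.1)))
print("bottle base",on_plane(a,[(158,343)],0),on_plane(b,[(413,243)],0))
print("bell",on_plane(a,[(308,300)],0.01), "stapler", on_plane(a,[(336,240),(345,203)],.05))
for p in [(-.0945,.23),(-.0945,0),(-.0945,-.23)]: print(p,R(v[2])@p+v[:2])
np.save('till.npy',v)
from plant import r
from scipy.spatial.transform import Rotation as Ro
print(Ro.from_quat(r.get_state()["eef_rot"]).as_matrix().round(4).tolist())
E
```

```text
(array([0.59547223, 0.06824566, 0.07824049]), [[0.9, 1.2], [-1.1, 2.2], [0.6, -0.7], [-0.3, -2.7]])
(array([0.59882055, 0.06599679, 0.06937133]), [[0.8, 4.7], [-0.8, -1.7], [1.7, -1.6], [-1.7, -1.4]])
[0.59714733 0.06712116 0.0738045 ]
notch a [[-0.07420416  0.02495222]
 [-0.11515737  0.01954407]
 [-0.07780451 -0.02185115]
 [-0.11506075 -0.02464817]]
notch b [[-0.10955784  0.02169716]
 [-0.06973867  0.01834143]
 [-0.10674409 -0.02454094]
 [-0.07151601 -0.01975232]]
bottle base [[0.61470014 0.39213126 0.        ]] [[0.64306013 0.37071517 0.        ]]
bell [[0.38238016 0.1953015  0.01      ]] stapler [[ 0.36730334  0.03222225  0.05      ]
 [ 0.38194876 -0.12435618  0.05      ]]
(-0.0945, 0.23) [0.48594496 0.28952683]
(-0.0945, 0) [0.50290459 0.06015296]
(-0.0945, -0.23) [ 0.51986422 -0.1692209 ]
[[0.9651, 0.2618, -0.0005], [0.2618, -0.9651, 0.0015], [-0.0001, -0.0016, -1.0]]
```

Emit:
carry_out:
  rows:
    - [[43,-30,0],[0,0,11],1]
    - [[43,-30,0],[0,0,11],1]
    - [[43,-30,0],[0,0,11],1]
    - [[43,-30,0],[0,0,11],1]
    - [[43,-30,0],[0,0,11],1]
    - [[43,-30,0],[0,0,11],1]
    - [[43,-30,0],[0,0,11],1]
    - [[43,-30,0],[0,0,11],1]
    - [[43,-30,0],[0,0,11],1]
    - [[43,-30,0],[0,0,11],1]
    - [[43,-30,0],[0,0,11],1]
    - [[43,-30,0],[0,0,11],1]
  newtons: 5

```text
clock: 1.3
tool_pos: [0.503, -0.1962, 0.2384]
eef_rot: [0.999, 0.041, 0.001, -0.001]
contact_force: [-1.2, 0.7, 0.3]
opening: 0.007
finger_force: 0.0
```

Emit:
carry_out:
  rows:
    - [[1.7,-47.5,0],[0,0,-0.5],1]
    - [[1.7,-47.5,0],[0,0,-0.5],1]
    - [[1.7,-47.5,0],[0,0,-0.5],1]
    - [[1.7,-47.5,0],[0,0,-0.5],1]
    - [[1.7,-47.5,0],[0,0,-0.5],1]
    - [[1.7,-47.5,0],[0,0,-0.5],1]
    - [[1.7,-47.5,0],[0,0,-0.5],1]
    - [[1.7,-47.5,0],[0,0,-0.5],1]
    - [[1.7,-47.5,0],[0,0,-0.5],1]
    - [[1.7,-47.5,8],[0,0,-0.5],1]
    - [[1.7,-47.5,11],[0,0,-0.5],1]
    - [[1.7,-47.5,11],[0,0,-0.5],1]

```text
clock: 2.5
tool_pos: [0.4796, 0.272, 0.1245]
eef_rot: [0.999, 0.041, -0.004, 0.002]
contact_force: [-1.6, -0.4, 0.4]
opening: 0.007
finger_force: 0.0
```

Run:
```python
from h import *
from plant import r
s=r.snapshot("side");b=r.snapshot("scene");w=r.snapshot("wrist")
i=cv2.resize(s["image"][150:350,130:390,::-1],(800,600))
cv2.imwrite('pics/c.png',i)
cv2.imwrite('pics/w.png',w["image"][:,:,::-1]);pickle.dump(w,open('w.pkl','wb'))
st=r.get_state();print({k:np.round(st[k],4).tolist() for k in("clock","tool_pos","eef_rot","contact_force")})
v=np.load('till.npy');c,t=np.cos(v[2]),np.sin(v[2]);print((st["tool_pos"][:2]-v[:2])@np.array([[c,-t],[t,c]]))
```

```text
{'clock': 2.65, 'tool_pos': [0.483, 0.2721, 0.129], 'eef_rot': [0.9992, 0.0398, -0.0003, 0.0009], 'contact_force': [0.2348, -0.1674, 0.2336]}
[-0.09872133  0.21281371]
```

View pics/c.png

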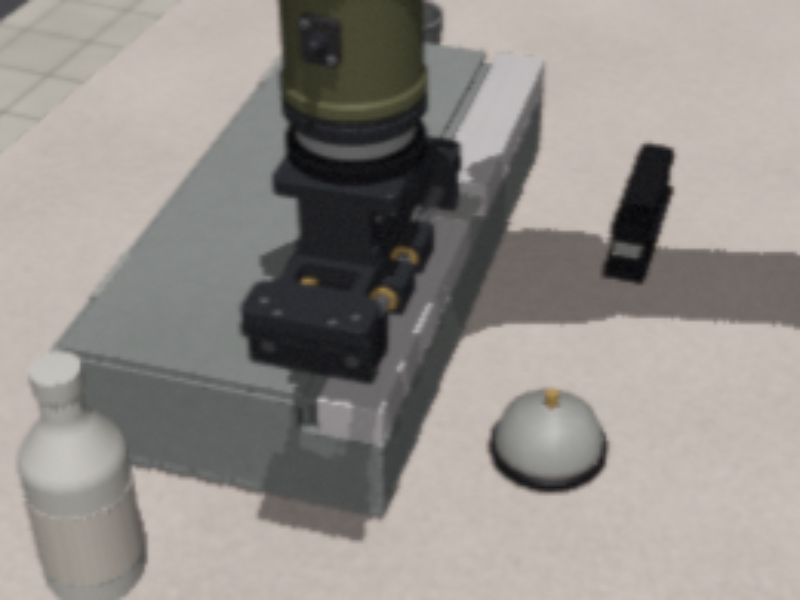

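The side picture shows the hand over the strip's left end (about 350,400), clear of the bottle and bell. Next I'll go down to touch.

Emit:
carry_out:
  rows:
    - [[0,-0.8,1.5],[0,0,0],1]
    - [[0,-0.8,2.2],[0,0,0],1]
    - [[0,-0.8,2.4],[0,0,0],1]
    - [[0,-0.8,2.6],[0,0,0],1]
    - [[0,-0.8,2.7],[0,0,0],1]
    - [[0,-0.8,2.8],[0,0,0],1]
    - [[0,-0.8,2.8],[0,0,0],1]

```text
clock: 3.35
tool_pos: [0.4819, 0.2817, 0.1008]
eef_rot: [0.999, 0.041, 0.0, 0.0]
contact_force: [-0.8, 0.2, 0.4]
opening: 0.007
finger_force: 0.0
```

Emit:
carry_out:
  rows:
    - [[0,0,0.1],[0,0,0],1]
    - [[0,0,0.15],[0,0,0],1]
    - [[0,0,0.15],[0,0,0],1]

```text
clock: 3.65
tool_pos: [0.482, 0.2818, 0.1005]
eef_rot: [0.999, 0.041, 0.0, -0.0]
contact_force: [-2.3, -1.6, 10.5]
opening: 0.006
finger_force: 5.2
```

Emit:
carry_out:
  rows:
    - [[0,0.4,-0.06],[0,0,0],1]
    - [[0,1.2,-0.06],[0,0,0],1]
    - [[0,2,-0.06],[0,0,0],1]
    - [[0,2.8,-0.06],[0,0,0],1]
    - [[0,3.6,-0.06],[0,0,0],1]
    - [[0,4.4,-0.06],[0,0,0],1]
    - [[-0.1,5.2,-0.06],[0,0,0],1]
    - [[-0.1,6,-0.06],[0,0,0],1]

```text
clock: 4.45
tool_pos: [0.4867, 0.2231, 0.1005]
eef_rot: [0.999, 0.041, 0.001, -0.001]
contact_force: [0.6, 4.3, 7.0]
opening: 0.007
finger_force: 3.0
```

Emit:
carry_out:
  rows:
    - [[0,0.8,-0.02],[0,0,0],1]
    - [[0,1.8,-0.02],[0,0,0],1]
    - [[0,2.8,-0.02],[0,0,0],1]
    - [[-0.1,3.8,-0.02],[0,0,0],1]
    - [[-0.1,4.8,-0.02],[0,0,0],1]
    - [[-0.1,5.8,-0.02],[0,0,0],1]
    - [[-0.1,6.8,-0.02],[0,0,0],1]
    - [[-0.1,7.8,-0.02],[0,0,0],1]
    - [[-0.1,8.8,-0.02],[0,0,0],1]
    - [[-0.2,9.8,-0.02],[0,0,0],1]
    - [[-0.2,10.8,-0.02],[0,0,0],1]

```text
clock: 5.55
tool_pos: [0.4929, 0.1145, 0.1004]
eef_rot: [0.999, 0.041, 0.001, -0.001]
contact_force: [-0.5, 4.8, 6.4]
opening: 0.009
finger_force: 3.0
```

Emit:
carry_out:
  rows:
    - [[0,0.8,0],[0,0,0],1]
    - [[0,1.6,0],[0,0,0],1]
    - [[0,2.4,0],[0,0,0],1]
    - [[0,3.2,0],[0,0,0],1]
    - [[0,4.0,0],[0,0,0],1]
    - [[0,4.3,0],[0,0,0],1]
    - [[0,4.5,0],[0,0,0],1]

```text
clock: 6.25
tool_pos: [0.4955, 0.0677, 0.0997]
eef_rot: [0.999, 0.04, -0.001, 0.001]
contact_force: [0.1, 0.2, -0.5]
opening: 0.008
finger_force: 0.0
```

Emit:
carry_out:
  rows:
    - [[0,0.2,0.05],[0,0,0],1]
    - [[0,0.4,0.1],[0,0,0],1]
    - [[0,0.6,0.15],[0,0,0],1]
    - [[0,0.7,0.25],[0,0,0],1]
    - [[0,0.7,0.35],[0,0,0],1]
    - [[0,0.7,0.4],[0,0,0],1]

```text
clock: 6.85
tool_pos: [0.4967, 0.0624, 0.0959]
eef_rot: [0.999, 0.041, -0.0, 0.0]
contact_force: [-0.5, -0.8, -0.5]
opening: 0.007
finger_force: 0.0
```

The tip is in the notch, 4 mm below the strip's top with no force, so I'll press the catch.

Emit:
carry_out:
  rows:
    - [[0,0.1,0.2],[0,0,0],1]
    - [[0,0.2,0.4],[0,0,0],1]
    - [[0,0.2,0.6],[0,0,0],1]
    - [[0,0.2,0.8],[0,0,0],1]
    - [[0,0.2,1.0],[0,0,0],1]
    - [[0,0.2,1.15],[0,0,0],1]
    - [[0,0.2,1.25],[0,0,0],1]
    - [[0,0.2,1.3],[0,0,0],1]

```text
clock: 7.65
tool_pos: [0.4927, 0.06, 0.0833]
eef_rot: [0.999, 0.041, -0.004, 0.001]
contact_force: [-9.5, 0.7, 18.1]
opening: 0.003
finger_force: 10.2
```

Run:
```python
from h import *
from plant import r
s=r.snapshot("side")
cv2.imwrite('pics/d.png',cv2.resize(s["image"][100:350,130:390,::-1],(620,600)))
st=r.get_state();print({k:np.round(st[k],4).tolist() for k in("clock","tool_pos","contact_force")})
```

```text
{'clock': 7.7, 'tool_pos': [0.4927, 0.06, 0.0834], 'contact_force': [-8.7408, 0.1881, 16.8902]}
```

View pics/d.png

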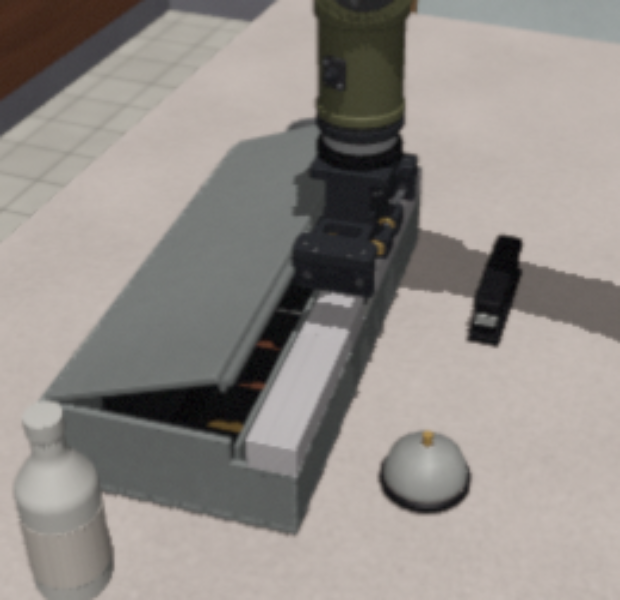

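The lid has sprung up behind the hand (edge at about 225,385 to 290,260). I'll take the hand up and back toward the robot.

Emit:
carry_out:
  rows:
    - [[0,0,-1],[0,0,0],1]
    - [[0,0,-2.4],[0,0,0],1]
    - [[-2,0,-5],[0,0,0],1]
    - [[-5,0,-8],[0,0,0],1]
    - [[-7,0,-11],[0,0,0],1]
    - [[-8,0,-13],[0,0,0],1]
    - [[-8,0,-13],[0,0,0],1]
    - [[-8,0,-13],[0,0,0],1]
    - [[-8,0,-13],[0,0,0],1]
    - [[-8,0,-13],[0,0,0],1]
    - [[-8,0,-13],[0,0,0],1]
    - [[-8,0,-13],[0,0,0],1]

```text
clock: 8.9
tool_pos: [0.4172, 0.0538, 0.2125]
eef_rot: [0.999, 0.041, -0.001, 0.0]
contact_force: [-0.5, 0.2, 0.6]
opening: 0.002
finger_force: 0.0
```

Emit:
carry_out:
  rows:
    - [[0,0,0],[0,0,0],1]
    - [[0,0,0],[0,0,0],1]
    - [[0,0,0],[0,0,0],1]
    - [[0,0,0],[0,0,0],1]
    - [[0,0,0],[0,0,0],1]
    - [[0,0,0],[0,0,0],1]
    - [[0,0,0],[0,0,0],1]
    - [[0,0,0],[0,0,0],1]
    - [[0,0,0],[0,0,0],1]
    - [[0,0,0],[0,0,0],1]
    - [[0,0,0],[0,0,0],1]
    - [[0,0,0],[0,0,0],1]

```text
clock: 10.1
tool_pos: [0.4172, 0.0538, 0.213]
eef_rot: [0.999, 0.041, 0.0, 0.0]
contact_force: [0.1, -0.5, 0.6]
opening: 0.007
finger_force: 0.0
```

Run:
```python
from h import *
from plant import r
s=r.snapshot("side")
cv2.imwrite('pics/e.png',s["image"][:,:,::-1])
```

```text
(no output)
```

View pics/e.png

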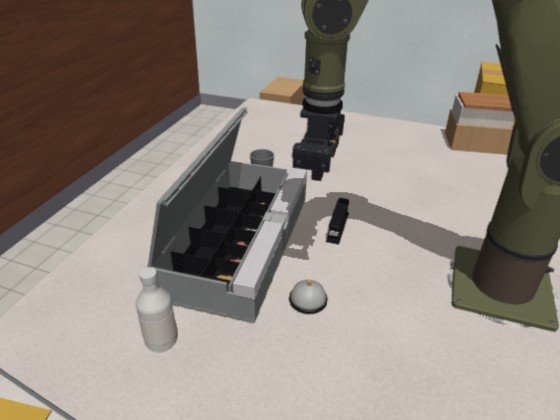

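The lid is fully open, standing from (155,265) to (240,115). The hand is clear, and the bell (308,295), stapler (340,220), bottle (157,315) and tub (262,158) are where they were.

```bash
python3 -c "
from plant import r
print(r.finish_job())"
```

```text
the job is handed in; nothing more can be done
None
```

The till is open: the fingertip ran along the edge from the left end into the notch and pressed the catch, the lid swung up to what looks like fully open, the hand is clear, nothing else on the counter moved, and the job is handed in.

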